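# Stow the microscope accessories in their foam nests

## Task

Put the microscope's four loose accessories away: set the condenser, the objective, the filter cube and the slide box down, without dropping them, each upright and fully home in the foam nest whose cut-out matches its shape and size. Leave the oil bottle and the eyepiece standing where they are.

Things in the scene. Friction and masses are not known exactly. Their poses are not given: they have to be found in the camera images.
- condenser: Microscope condenser: round cream drum, diameter 52 mm from the bench to 32 mm up, with a thin black band and a 5 mm steel lever stub low on its side (look only); on it a black collar of diameter 36 mm with a pale blue lens, total height 42 mm; about 0.22 kg. Round: its yaw does not matter. Stands upright at the start and in its nest. Origin: centre of its underside; z up.
- objective: Microscope objective: silver turned barrel standing on its screw thread, nose up. Thread diameter 20 mm (0 to 4 mm up), barrel diameter 28 mm (4 to 26 mm up), then diameter 25 mm with a yellow ring (to 36 mm up), tapering to a small black lens; total height 50 mm; about 0.12 kg. Round: its yaw does not matter. Stands upright at the start and in its nest. Origin: centre of its underside; z up.
- filter_cube: Fluorescence filter cube: silver aluminium block 28 x 48 x 40 mm (local x, y, z) with a round violet window in its top and a green one in a side; about 0.11 kg. Either way round (yaw or yaw + pi) is right. Stands upright at the start and in its nest. Origin: centre of its underside; z up.
- slide_box: Closed slide box: blue plastic box 32 x 84 x 36 mm (local x, y, z) with a white card on its lid; lid and box are one solid; about 0.13 kg. Either way round (yaw or yaw + pi) is right. Stands upright at the start and in its nest. Origin: centre of its underside; z up.
- condenser_nest: Fixed foam nest for the condenser: block 92 x 120 x 22 mm (local x, y, z) in a low off-white tray, 10 mm of grey foam over yellow. A recess with upright walls is cut through the grey, so its floor shows yellow, 12 mm above the bench: a large round hole, diameter 68 mm. Origin: centre of the underside, below the recess centre; z up.
- objective_nest: Fixed foam nest for the objective: block 92 x 120 x 22 mm (local x, y, z) in a low off-white tray, 10 mm of grey foam over yellow. A recess with upright walls is cut through the grey, so its floor shows yellow, 12 mm above the bench: a small round hole, diameter 44 mm. Origin: centre of the underside, below the recess centre; z up.
- cube_nest: Fixed foam nest for the filter cube: block 92 x 120 x 22 mm (local x, y, z) in a low off-white tray, 10 mm of grey foam over yellow. A recess with upright walls is cut through the grey, so its floor shows yellow, 12 mm above the bench: a short rectangle, 44 mm along local x and 64 mm along local y. Origin: centre of the underside, below the recess centre; z up.
- slidebox_nest: Fixed foam nest for the slide box: block 92 x 120 x 22 mm (local x, y, z) in a low off-white tray, 10 mm of grey foam over yellow. A recess with upright walls is cut through the grey, so its floor shows yellow, 12 mm above the bench: a long rectangle, 48 mm along local x and 100 mm along local y. Origin: centre of the underside, below the recess centre; z up.
- oil_bottle: Bystander: small amber dropper bottle of immersion oil with paper label and black cap, diameter 28 mm, height 62 mm, loose. Origin: centre of its underside; z up.
- eyepiece: Bystander: black microscope eyepiece standing on its eyecup, diameter 34 mm below and 23 mm above, height 52 mm, steel band, loose. Origin: centre of its underside; z up.
Not all that is in view belongs to the job. Leave any pink look-alike of the filter_cube alone.

How it is judged:
By the outcome, as a careful person would: the job done as asked, in the order asked, and still so for the second after the job is handed in, with the robot touching nothing.
It also fails if it takes over 99 s, if anything falls off the work surface, if the arm or the gripper's body presses on something with over 40 N, if the wrist force passes 120 N, or if a joint passes its speed limit or range.

## Robot

A 6-joint arm with a two-finger parallel gripper is mounted at the origin on the work surface. World frame = base frame: x ahead of the robot, y to its left, z up, the work surface at z = 0. Lengths are in mm, angles in rad, forces in N, time in s.
With the tool pointing down it reaches from about 275 to 1000 mm from the base axis. Payload 8.4 kg.
Tool frame: the origin (TCP) lies midway between the tips of the shut fingers; the grasp point (between the pads) lies 19 mm behind it; z points along the fingers, y is the line along which they close (so a half turn about z gives the same grasp; the last joint's range is limited). The gripper opens to 85 mm and grips with 20 to 120 N. Pads are 22 mm wide; open, the fingers measure 114 mm over their backs; the gripper's body (76 mm by 85 mm) begins 54 mm behind the grasp point. The pads swing forward as they close: fully open they stand 13 mm farther back than shut.
Start: joints at [-1.159, 0.353, 1.633, -0, 1.155, -0.002], TCP at [251.306, -572.253, 231.281] pointing down, gripper open.
Joint ranges: [-2.63, 2.63], [-0.92, 2.1], [0.06, 2.66], [-1.3, 4.44], [0, 2.69], [-3.02, 3.02]. Speed limits (rad/s): [2.22, 2.22, 2.79, 3.14, 3.14, 3.14].

## Interface

Orientations are given as a unit quaternion [x, y, z, w].
In Python, from rig import * gives the robot as it stands.
- The arm moves only by the tool servo_tool, never from a script. Its argument "commands" is a list of rows, each a list of 7 numbers: the shift along the world's x, y, z each as a share of 0.5 m, from -1 to 1, then the turn, a rotation vector about the world's x, y, z each as a share of 180 degrees, from -1 to 1, then the closure, from -1 (fully open) to 1 (shut). A call has 1 to 10 rows; each row is the pose to reach, as a shift and turn from the pose commanded when the call began, turning the shorter way round; what a row does not reach only later rows make up. A row lasts 1/12 s, in which the tool goes at most 41.7 mm and 7.16 degrees, less where a joint would pass 70% of its speed; a pose out of reach is approached as far as the arm can. A call with a number of a shift or a turn outside -1 to 1 is refused whole. A call with a gripper value outside its range is refused whole. The fingers move at their own pace and stop on an object; "force" is the grip in N (left out, the last holds). Time passes only in rows, so rows that repeat a pose let the fingers close. It gives the time, the measured TCP pose, the force, the opening and the grip force at its end, in the units of the state.
- read_state(): the state, without advancing time (a new reading comes with each control period).
- snapshot(name): name is "scene" or "top" or "wrist"; returns the picture (420x560x3 uint8, blue, green, red); there is no depth.
- camera_model(name): a dict with "camera_matrix" (3x3 intrinsics, pixels), "cam_to_world" (4x4, takes a point from camera to world coordinates). Camera axes: x right, y down, z forward; pixel columns grow to the right and rows downward; lengths in mm; the calibration is good to about 2 mm. A picture is of the moment at which its call begins: read the wrist's pose just before it. camera_model takes no time and is no camera call; for the wrist camera it gives the pose at the moment of the call.
- finish_job(): hands the job in; it is judged then, once.
The state is a dict: "time": time; "q": joint angles; "joint_vel": joint speeds; "joint_torque": joint torques, N m; "eef_pos": TCP position; "orientation": TCP orientation; "contact_force": force on the tool from outside, world axes, zero at the start; "torque": the same for the moment, N m; "gripper_width": finger opening in mm; "grasp_force": force on a finger pad.
Only numpy, scipy, OpenCV 4.12 (cv2) and the standard library are available. Lean on these libraries where they do the work, as an engineer would, in place of code of your own. Each camera call takes 0.05 s, during which the arm holds its last target. There are 200 camera calls.

## Working session

There is one attempt and no reset: what is moved stays moved. The work goes in short steps, Python scripts to look and compute and a tool call to move; the robot and the scene stay as the last step left them, time stands still between calls to the robot, and variables do not carry over. Pictures are saved under pics/ and viewed, at most 14 in all, crops included, and the job is handed in when it is done.

Besides the shell and the picture viewer there is one more tool, called after "Request:" as name(argument=value, ...), one argument or row to a line, values as JSON. servo_tool: Moves the arm, as the interface text tells. Shift numbers are shares of 0.5 m and turn numbers shares of 180 degrees, none past 1 either way. Its arguments: {"type":"object","properties":{"commands":{"type":"array","items":{"type":"array","items":{"type":"number","minimum":-1,"maximum":1}}},"force":{"type":"number"}},"required":["commands"]}

```bash
mkdir -p pics; python3 - <<'E'
from rig import *
import cv2
for n in("top","scene"):
    cv2.imwrite(f"pics/{n}0.png",snapshot(n)); m=camera_model(n); print(m)
print(read_state())
E
```

```text
{'camera_matrix': array([[435.12974933,   0.        , 275.83610061],
       [  0.        , 435.12974933, 218.80999289],
       [  0.        ,   0.        ,   1.        ]]), 'cam_to_world': array([[-2.46606296e-03, -9.98342399e-01,  5.75010625e-02,
         4.51800833e+02],
       [-9.99986894e-01,  2.71994316e-03,  4.33737977e-03,
         1.59590202e+01],
       [-4.48658975e-03, -5.74896126e-02, -9.98336023e-01,
         1.05674071e+03],
       [ 0.00000000e+00,  0.00000000e+00,  0.00000000e+00,
         1.00000000e+00]])}
{'camera_matrix': array([[444.15943561,   0.        , 286.22209567],
       [  0.        , 444.15943561, 207.15805104],
       [  0.        ,   0.        ,   1.        ]]), 'cam_to_world': array([[ 3.81264859e-01,  5.17139573e-01, -7.66292222e-01,
         1.32470334e+03],
       [ 9.24228097e-01, -1.94424145e-01,  3.28636084e-01,
        -3.46812043e+02],
       [ 2.09650137e-02, -8.33526193e-01, -5.52082018e-01,
         6.16423201e+02],
       [ 0.00000000e+00,  0.00000000e+00,  0.00000000e+00,
         1.00000000e+00]])}
{'time': 0.1, 'q': array([-1.15940724e+00,  3.53617006e-01,  1.63408802e+00,  3.24085044e-05,
        1.15522877e+00, -2.39894316e-03]), 'joint_vel': array([ 0.00018429, -0.00217019, -0.00254795,  0.00136657, -0.00113316,
       -0.00118221]), 'joint_torque': array([-2.27887685e-03, -6.06357694e+01, -3.42819393e+01, -1.43764182e-04,
        3.84537314e-03, -3.44415866e-06]), 'eef_pos': array([ 251.12767955, -571.82988052,  230.60087281]), 'orientation': array([ 9.78674795e-01,  2.05414690e-01, -1.21663064e-04, -6.59609461e-04]), 'contact_force': array([-0.2275747 ,  0.7422994 , -0.50456935]), 'torque': array([-0.00209863,  0.03612392, -0.02881453]), 'grasp_force': 0.0, 'gripper_width': 85.4802451338537}
```

View pics/top0.png

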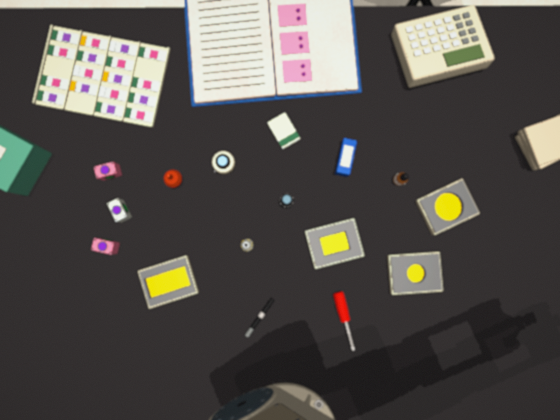

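View pics/scene0.png

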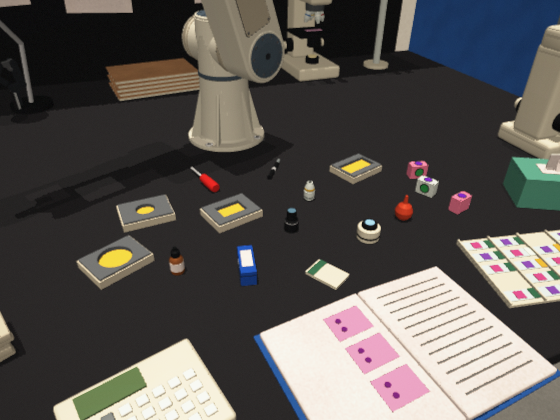

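Top view: the silver cube is at (119,210), with pink look-alikes at (107,170) and (104,246). The condenser is at (223,162), and the red bulb (172,178) is a distractor. The objective is at (247,245) and the slide box at (347,157). The bystanders are the eyepiece (287,201) and the oil bottle (401,179). The nests are slidebox (168,281), cube (334,243), condenser (448,207) and objective (415,273). The silver one fits "filter cube", since the others are pink. I'll confirm this in an enlarged crop.

```bash
cat > h.py <<'E'
from rig import *
import cv2, numpy as np
from scipy.spatial.transform import Rotation as R
def ray(m,px,z):
    K,T=m["camera_matrix"],m["cam_to_world"]
    d=T[:3,:3]@np.linalg.solve(K,np.array([px[0],px[1],1.]))
    o=T[:3,3]; return o+d*(z-o[2])/d[2]
def blobs(mask,m,z,amin=15):
    n,l,s,c=cv2.connectedComponentsWithStats(mask.astype(np.uint8)*255)
    for i in range(1,n):
        if s[i,4]<amin: continue
        cs,_=cv2.findContours((l==i).astype(np.uint8),cv2.RETR_EXTERNAL,cv2.CHAIN_APPROX_NONE)
        p=np.array([ray(m,q[0],z)[:2] for q in cs[0]],np.float32)
        r=cv2.minAreaRect(p); mm=cv2.moments(np.array(p)[:,None])
        # long-axis direction
        b=cv2.boxPoints(r); e=[b[1]-b[0],b[2]-b[1]]; L=max(e,key=np.linalg.norm)
        print("px",c[i].round(1),"n",s[i,4],"ctr",np.round(r[0],1),"size",np.round(sorted(r[1]),1),"longaxis deg %.1f"%(np.degrees(np.arctan2(L[1],L[0]))%180))
E
python3 - <<'E'
from h import *
im=cv2.imread("pics/top0.png"); m=camera_model("top")
hsv=cv2.cvtColor(im,cv2.COLOR_BGR2HSV); H,S,V=cv2.split(hsv)
W=np.zeros(H.shape,bool); W[140:310,60:500]=1
print("yellow z12"); blobs(W&(H>22)&(H<38)&(S>150)&(V>120),m,12,60)
print("blue z36"); W2=W.copy(); W2[:,:330]=0;W2[:,365:]=0;W2[190:]=0
blobs(W2&(V>90),m,36,40)
print("bright low-sat small");
for n,(x,y,r),z in (("cond",(223,162,18),32),("obj",(247,245,12),30),("cube",(119,210,18),40),("eyep",(287,201,12),52),("oil",(401,179,14),60)):
    Q=np.zeros(H.shape,bool);Q[y-r:y+r,x-r:x+r]=1
    print(n); blobs(Q&(V>75),m,z)
a=cv2.resize(im[145:265,80:310],None,fx=3.4,fy=3.4,interpolation=cv2.INTER_CUBIC)
cv2.imwrite("pics/crop1.png",a)
E
```

```text
yellow z12
px [448.1 206.2] n 584 ctr [ 541.8 -393.6] size [62. 64.] longaxis deg 44.1
px [334.3 243. ] n 459 ctr [ 453.5 -119.4] size [42.3 61.9] longaxis deg 105.1
px [415.5 272.9] n 241 ctr [ 382.2 -311.6] size [39. 40.] longaxis deg 44.4
px [167.2 281.6] n 814 ctr [362.6 280.2] size [47.2 98.2] longaxis deg 107.6
blue z36
px [346.2 156.8] n 538 ctr [ 658.2 -146.7] size [36.4 86.6] longaxis deg 167.6
bright low-sat small
cond
px [222.6 161.5] n 462 ctr [647.7 145.8] size [55.2 57.2] longaxis deg 89.8
obj
px [246.7 244.6] n 157 ctr [450.5  89.7] size [30.6 30.6] longaxis deg 90.0
cube
px [117.9 209.9] n 400 ctr [532.8 390.6] size [40.7 58.7] longaxis deg 27.3
eyep
px [286.6 198.8] n 89 ctr [556.3  -4.2] size [22.7 23.9] longaxis deg 58.7
oil
px [398.9 179.4] n 108 ctr [ 599.9 -264.5] size [28.1 32.3] longaxis deg 30.9
```

View pics/crop1.png

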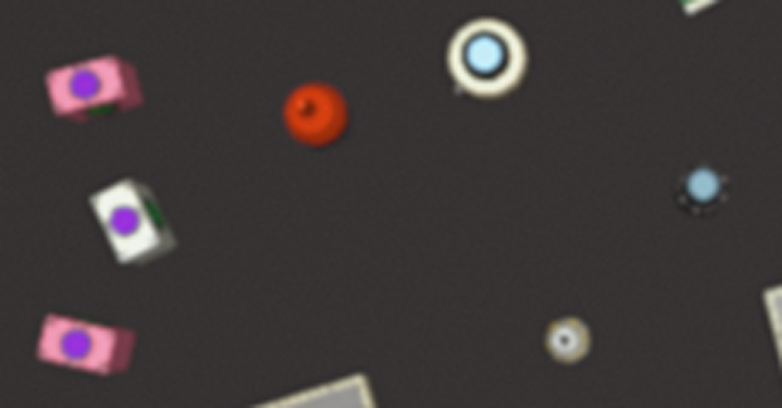

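The crop shows the silver block at crop (125,220), between two pink ones at (85,85) and (75,345). The silver one is the filter cube. Next I'll move over the condenser.

Request:
servo_tool(
  commands=[
    [0.4,0.72,0,0,0,0,-1],
    [0.4,0.72,0,0,0,0,-1],
    [0.4,0.72,0,0,0,0,-1],
    [0.4,0.72,0,0,0,0,-1],
    [0.4,0.72,0,0,0,0,-1],
    [0.4,0.72,0,0,0,0,-1],
    [0.4,0.72,0,0,0,0,-1],
    [0.4,0.72,0,0,0,0,-1],
    [0.4,0.72,0,0,0,0,-1],
    [0.4,0.72,0,0,0,0,-1],
  ],
  force=30,
)

```text
time: 0.93
eef_pos: [451.9, -209.9, 231.2]
orientation: [0.979, 0.206, 0.0, -0.0]
contact_force: [0.8, -0.7, -0.3]
gripper_width: 85.2
grasp_force: 0.0
```

Request:
servo_tool(
  commands=[
    [0.4,0.72,0,0,0,0,-1],
    [0.4,0.72,0,0,0,0,-1],
    [0.4,0.72,0,0,0,0,-1],
    [0.4,0.72,0,0,0,0,-1],
    [0.4,0.72,0,0,0,0,-1],
    [0.4,0.72,0,0,0,0,-1],
    [0.4,0.72,0,0,0,0,-1],
    [0.4,0.72,0,0,0,0,-1],
    [0.4,0.72,0,0,0,0,-1],
    [0.4,0.72,0,0,0,0,-1],
  ],
)

```text
time: 1.77
eef_pos: [651.9, 150.3, 230.8]
orientation: [0.979, 0.206, -0.0, -0.0]
contact_force: [-0.0, -0.1, -0.9]
gripper_width: 85.4
grasp_force: 0.0
```

```bash
python3 - <<'E'
from h import *
s=read_state();m=camera_model("wrist");im=snapshot("wrist")
cv2.imwrite("pics/w1.png",im);print(s["time"],s["eef_pos"],s["orientation"],s["q"]);print(m)
E
```

```text
1.7667 [651.92221694 150.31730782 230.82847214] [ 9.78607475e-01  2.05736161e-01 -1.80649418e-04 -9.83507157e-05] [2.24268968e-01 4.21535850e-01 1.53193340e+00 2.18617186e-04
 1.18848131e+00 1.38055189e+00]
{'camera_matrix': array([[329.40890505,   0.        , 281.20625306],
       [  0.        , 329.40890505, 211.86040873],
       [  0.        ,   0.        ,   1.        ]]), 'cam_to_world': array([[ 4.02643472e-01, -8.70412574e-01, -2.83302285e-01,
         7.23752298e+02],
       [-9.15356842e-01, -3.82774366e-01, -1.24922521e-01,
         1.81870063e+02],
       [ 2.93281007e-04,  3.09621922e-01, -9.50859705e-01,
         3.73236161e+02],
       [ 0.00000000e+00,  0.00000000e+00,  0.00000000e+00,
         1.00000000e+00]])}
```

View pics/w1.png

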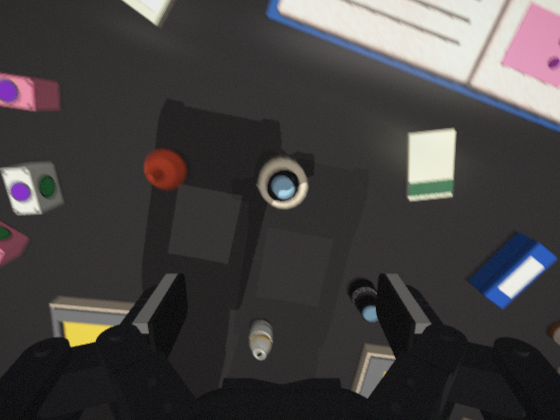

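The wrist view shows the condenser at (283,183), the objective at (261,340) and the slide box at (512,270). I'll measure each by its segmented top.

```bash
python3 - <<'E'
from h import *
im=cv2.imread("pics/w1.png"); m=camera_model("wrist")
H,S,V=cv2.split(cv2.cvtColor(im,cv2.COLOR_BGR2HSV))
Q=np.zeros(H.shape,bool);Q[150:220,250:312]=1
b=(im[:,:,0].astype(int)-im[:,:,2]>30)&(V>90)&Q
print("lens z42");blobs(b,m,42)
print("drum top z32");blobs(Q&(V>110),m,32)
print("lens top");t=cv2.imread("pics/top0.png");mt=camera_model("top")
Q[:]=0;Q[140:185,200:245]=1
blobs((t[:,:,0].astype(int)-t[:,:,2]>20)&(cv2.split(cv2.cvtColor(t,cv2.COLOR_BGR2HSV))[2]>120)&Q,mt,42)
E
```

```text
lens z42
px [283.2 187.7] n 364 ctr [653.  152.8] size [21.5 22.2] longaxis deg 69.2
drum top z32
px [283.6 184.2] n 1410 ctr [654.  153.8] size [50.  53.6] longaxis deg 50.3
lens top
px [222.  160.4] n 92 ctr [649.3 146.8] size [23.6 23.8] longaxis deg 0.2
```

Request:
servo_tool(
  commands=[
    [0,0,-0.2,0,0,0,-1],
    [0,0,-0.2,0,0,0,-1],
    [0,0,-0.2,0,0,0,-1],
    [0,0,-0.2,0,0,0,-1],
    [0,0,-0.2,0,0,0,-1],
  ],
)

```text
time: 2.23
eef_pos: [650.7, 147.6, 130.4]
orientation: [0.979, 0.205, -0.001, 0.0]
contact_force: [0.9, -0.1, 0.2]
gripper_width: 85.9
grasp_force: 0.0
```

```bash
python3 - <<'E'
from h import *
s=read_state();m=camera_model("wrist");im=snapshot("wrist")
cv2.imwrite("pics/w2.png",im);print(s["time"],s["eef_pos"],s["orientation"])
H,S,V=cv2.split(cv2.cvtColor(im,cv2.COLOR_BGR2HSV))
b=(im[:,:,0].astype(int)-im[:,:,2]>30)&(V>90)
print("lens z42");blobs(b,m,42,100)
print("z32");blobs(V>110,m,32,300)
E
```

```text
2.2333 [650.66481718 147.5648113  130.40393505] [ 9.78673513e-01  2.05418339e-01 -1.20875697e-03  1.71781679e-05]
lens z42
px [446.9  48. ] n 2905 ctr [796.7  99.1] size [  8.7 174.3] longaxis deg 94.7
px [282.6 218.1] n 635 ctr [649.2 145.4] size [20.8 21.2] longaxis deg 23.7
px [555.8 355.5] n 102 ctr [ 628.6 -119. ] size [ 7.5 17.5] longaxis deg 38.4
z32
px [440.6  46.8] n 2113 ctr [799.3  95.4] size [  7.5 180.9] longaxis deg 94.7
px [487.4  27. ] n 8895 ctr [825.  91.] size [ 42.7 156.1] longaxis deg 95.5
px [483.3 183.2] n 5517 ctr [729.9  17.5] size [46.8 68.8] longaxis deg 30.0
px [117.3 190.7] n 1989 ctr [612.4 269.1] size [35.2 50.4] longaxis deg 154.6
px [282.8 206.4] n 1710 ctr [651.2 145.9] size [51.1 52.5] longaxis deg 176.8
px [282.7 218.1] n 632 ctr [646.4 144.1] size [21.3 21.7] longaxis deg 113.7
```

View pics/w2.png

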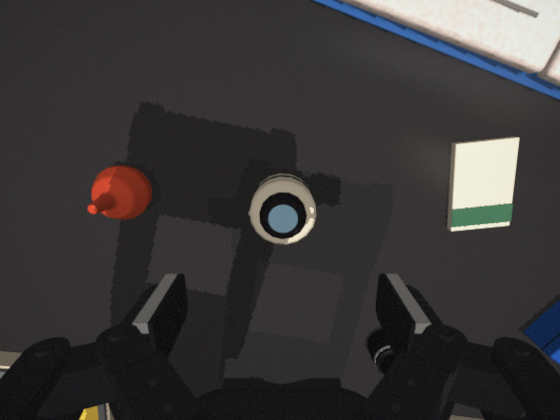

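The condenser is at (650,146), which agrees with the top view. I'll descend and grip it.

Request:
servo_tool(
  commands=[
    [-0.002,-0.003,-0.243,0,0,0,-1],
    [-0.002,-0.003,-0.243,0,0,0,-1],
    [-0.002,-0.003,-0.243,0,0,0,-1],
    [-0.002,-0.003,-0.243,0,0,0,-1],
    [-0.002,-0.003,-0.243,0,0,0,-1],
    [-0.002,-0.003,-0.243,0,0,0,1],
    [-0.002,-0.003,-0.243,0,0,0,1],
    [-0.002,-0.003,-0.243,0,0,0,1],
    [-0.002,-0.003,-0.243,0,0,0,1],
    [-0.002,-0.003,-0.243,0,0,0,1],
  ],
  force=40,
)

```text
time: 3.12
eef_pos: [652.5, 146.8, 13.4]
orientation: [0.979, 0.206, 0.002, -0.0]
contact_force: [-1.2, -0.1, 11.4]
gripper_width: 50.3
grasp_force: 40.1
```

Request:
servo_tool(
  commands=[
    [0,0,0,0,0,0,1],
    [0,0,0,0,0,0,1],
    [0,0,0,0,0,0,1],
    [0,0,0,0,0,0,1],
  ],
)

```text
time: 3.45
eef_pos: [652.5, 146.8, 13.4]
orientation: [0.979, 0.206, 0.002, -0.0]
contact_force: [-2.3, -0.2, 11.7]
gripper_width: 50.0
grasp_force: 40.1
```

Request:
servo_tool(
  commands=[
    [0,0,0.25,0,0,0,1],
    [0,0,0.25,0,0,0,1],
    [0,0,0.25,0,0,0,1],
    [-0.12,-0.57,0.25,0,0,0,1],
    [-0.12,-0.57,0.25,0,0,0,1],
    [-0.12,-0.57,0.25,0,0,0,1],
    [-0.12,-0.57,0.25,0,0,0,1],
    [-0.12,-0.57,0.25,0,0,0,1],
    [-0.12,-0.57,0.25,0,0,0,1],
    [-0.12,-0.57,0.25,0,0,0,1],
  ],
)

```text
time: 4.28
eef_pos: [590.0, -140.7, 136.6]
orientation: [0.979, 0.205, 0.001, 0.001]
contact_force: [1.2, 0.4, -1.7]
gripper_width: 50.2
grasp_force: 44.1
```

Request:
servo_tool(
  commands=[
    [-0.1,-0.507,0,0,0,0,1],
    [-0.1,-0.507,0,0,0,0,1],
    [-0.1,-0.507,0,0,0,0,1],
    [-0.1,-0.507,0,0,0,0,1],
    [-0.1,-0.507,0,0,0,0,1],
    [-0.1,-0.507,0,0,0,0,1],
    [-0.1,-0.507,0,0,0,0,1],
    [-0.1,-0.507,0,0,0,0,1],
    [-0.1,-0.507,0,0,0,0,1],
    [-0.1,-0.507,0,0,0,0,1],
  ],
)

```text
time: 5.12
eef_pos: [540.5, -391.2, 135.4]
orientation: [0.979, 0.206, 0.0, -0.0]
contact_force: [0.9, 0.9, -2.2]
gripper_width: 50.2
grasp_force: 44.1
```

```bash
cat > look.py <<'E'
from h import *
import sys
name=sys.argv[1]
s=read_state();m=camera_model("wrist");im=snapshot("wrist")
cv2.imwrite(f"pics/{name}.png",im);print(s["time"],s["eef_pos"].round(1),s["orientation"].round(4),s["contact_force"].round(1),s["q"].round(2))
H,S,V=cv2.split(cv2.cvtColor(im,cv2.COLOR_BGR2HSV))
print("yellow z12");blobs((H>22)&(H<38)&(S>130)&(V>50),m,12,150)
E
python3 look.py w3
```

```text
5.1167 [ 540.5 -391.2  135.4] [ 9.786e-01  2.056e-01  2.000e-04 -1.000e-04] [ 0.9  0.9 -2.2] [-0.63  0.51  1.62  0.    1.01  0.53]
yellow z12
px [278.9 197.3] n 3301 ctr [ 545.6 -391.2] size [54.6 66.7] longaxis deg 113.7
```

View pics/w3.png

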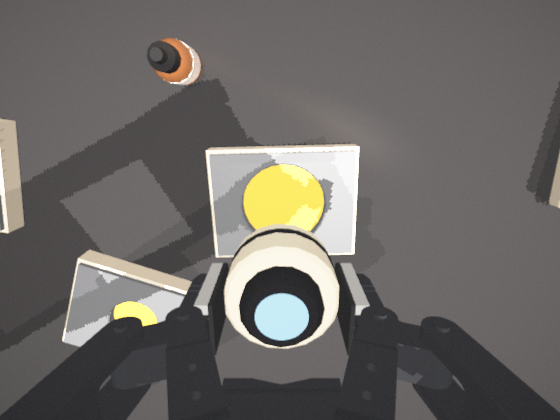

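The yellow disc is centred near (541,-392.5), with the held condenser seen below it. I'll descend to just above the floor.

Request:
servo_tool(
  commands=[
    [0,-0.003,-0.08,0,0,0,1],
    [0,-0.003,-0.15,0,0,0,1],
    [0,-0.003,-0.19,0,0,0,1],
    [0,-0.003,-0.205,0,0,0,1],
    [0,-0.003,-0.21,0,0,0,1],
    [0,-0.003,-0.214,0,0,0,1],
    [0,-0.003,-0.217,0,0,0,1],
    [0,-0.003,-0.217,0,0,0,1],
  ],
)

```text
time: 5.83
eef_pos: [541.3, -394.2, 27.7]
orientation: [0.979, 0.206, 0.001, 0.001]
contact_force: [-0.1, 0.0, -2.3]
gripper_width: 50.3
grasp_force: 44.1
```

Request:
servo_tool(
  commands=[
    [0,0,-0.002,0,0,0,1],
    [0,0,-0.004,0,0,0,1],
    [0,0,-0.004,0,0,0,1],
  ],
)

```text
time: 6.08
eef_pos: [540.9, -394.2, 25.5]
orientation: [0.979, 0.205, 0.001, 0.001]
contact_force: [-1.5, 0.7, 3.9]
gripper_width: 50.0
grasp_force: 44.7
```

Seated: the force went from -2.3 N to +3.9 N. I'll release, rise and check.

Request:
servo_tool(
  commands=[
    [0,0,0,0,0,0,-1],
    [0,0,0,0,0,0,-1],
    [0,0,0,0,0,0,-1],
    [0,0,0,0,0,0,-1],
    [0,0,0,0,0,0,-1],
    [0,0,0.25,0,0,0,-1],
    [0,0,0.25,0,0,0,-1],
    [0,0,0.25,0,0,0,-1],
    [0,0,0.25,0,0,0,-1],
    [0,0,0.25,0,0,0,-1],
  ],
)

```text
time: 6.92
eef_pos: [542.0, -394.9, 152.6]
orientation: [0.979, 0.205, 0.002, 0.002]
contact_force: [0.4, -0.0, -0.3]
gripper_width: 85.6
grasp_force: 0.0
```

```bash
python3 look.py w4
```

```text
6.9167 [ 542.  -394.9  152.6] [0.9787 0.2054 0.002  0.0022] [ 0.4 -0.  -0.3] [-0.63  0.5   1.6   0.    1.04  0.52]
yellow z12
px [273.1 181.6] n 1126 ctr [ 549.8 -388.5] size [44.5 66.9] longaxis deg 115.4
```

View pics/w4.png

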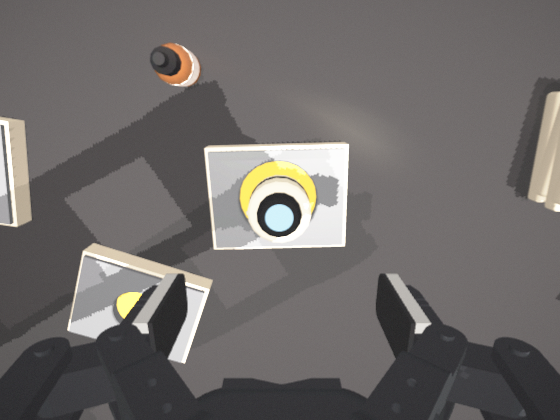

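The condenser sits in its round hole, with the lens at (279,217) inside the yellow ring. Next is the objective.

Request:
servo_tool(
  commands=[
    [-0.183,0.969,0,0,0,0,-1],
    [-0.183,0.969,0,0,0,0,-1],
    [-0.183,0.969,0,0,0,0,-1],
    [-0.183,0.969,0,0,0,0,-1],
    [-0.183,0.969,0,0,0,0,-1],
    [-0.183,0.969,0,0,0,0,-1],
    [-0.183,0.969,0,0,0,0,-1],
    [-0.183,0.969,0,0,0,0,-1],
    [-0.183,0.969,0,0,0,0,-1],
    [-0.183,0.969,0,0,0,0,-1],
  ],
)

```text
time: 7.8
eef_pos: [460.9, 17.3, 147.7]
orientation: [0.979, 0.205, -0.001, -0.0]
contact_force: [1.5, -0.6, -0.3]
gripper_width: 85.6
grasp_force: 0.0
```

Request:
servo_tool(
  commands=[
    [-0.028,0.155,-0.05,0,0,0,-1],
    [-0.028,0.155,-0.05,0,0,0,-1],
    [-0.028,0.155,-0.05,0,0,0,-1],
    [-0.028,0.155,-0.05,0,0,0,-1],
  ],
)

```text
time: 8.13
eef_pos: [446.7, 94.7, 122.3]
orientation: [0.978, 0.208, -0.002, -0.0]
contact_force: [-0.2, -0.8, -0.5]
gripper_width: 85.8
grasp_force: 0.0
```

```bash
python3 look.py w5; python3 - <<'E'
from h import *
im=cv2.imread("pics/w5.png");m=camera_model("wrist");V=im.max(2);Q=np.zeros(V.shape,bool);Q[110:290,190:370]=1
blobs(Q&(V>95),m,36,60)
cv2.imwrite("pics/w5c.png",cv2.resize(im[100:300,150:410],None,fx=2,fy=2))
E
```

```text
8.1333 [446.7  94.7 122.3] [ 0.9782  0.2076 -0.0022 -0.    ] [-0.2 -0.8 -0.5] [0.21 0.24 2.08 0.   0.82 1.36]
yellow z12
px [315.1 137. ] n 6392 ctr [492.8 112.4] size [ 51.8 123.4] longaxis deg 113.9
px [290.1 207.3] n 1276 ctr [456.4  89.9] size [27.1 34.4] longaxis deg 23.9
px [208.4 248.4] n 1686 ctr [401.5 132.5] size [29.8 40.8] longaxis deg 18.9
px [297. 280.] n 1493 ctr [408.2  59.4] size [22.  68.7] longaxis deg 113.9
```

View pics/w5c.png

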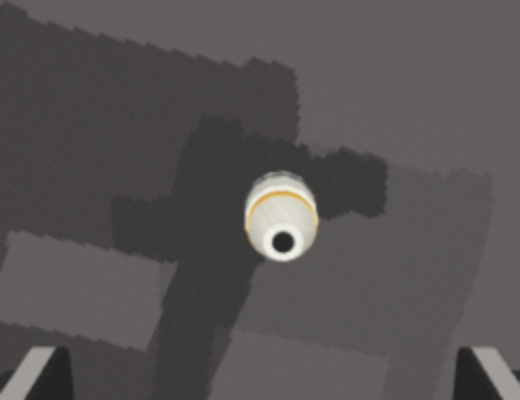

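The black nose lens is at crop (283,241), which is pixel (291.5,220.5).

```bash
python3 - <<'E'
from h import *
m=camera_model("wrist");t=camera_model("top")
print(ray(m,(291.5,220.5),50),ray(t,(246.1,245.2),50),read_state()["eef_pos"])
E
```

```text
[452.24851102  87.67581599  50.        ] [448.90734431  89.178919    50.        ] [447.65756242  93.53596422 122.90429235]
```

Request:
servo_tool(
  commands=[
    [0.006,-0.01,-0.08,0,0,0,-1],
    [0.006,-0.01,-0.16,0,0,0,-1],
    [0.006,-0.01,-0.222,0,0,0,-1],
    [0.006,-0.01,-0.222,0,0,0,-1],
    [0.006,-0.01,-0.222,0,0,0,1],
    [0.006,-0.01,-0.222,0,0,0,1],
    [0.006,-0.01,-0.222,0,0,0,1],
    [0.006,-0.01,-0.222,0,0,0,1],
    [0.006,-0.01,-0.222,0,0,0,1],
    [0.006,-0.01,-0.222,0,0,0,1],
  ],
)

```text
time: 9.02
eef_pos: [453.3, 88.4, 15.0]
orientation: [0.979, 0.206, 0.002, 0.0]
contact_force: [-1.6, -1.3, 12.1]
gripper_width: 25.8
grasp_force: 38.5
```

Request:
servo_tool(
  commands=[
    [0,0,0,0,0,0,1],
    [0,0,0,0,0,0,1],
    [0,0,0,0,0,0,1],
    [0,0,0,0,0,0,1],
  ],
)

```text
time: 9.35
eef_pos: [453.3, 88.4, 15.0]
orientation: [0.979, 0.206, 0.002, 0.0]
contact_force: [-2.0, -1.1, 12.7]
gripper_width: 26.2
grasp_force: 38.5
```

Request:
servo_tool(
  commands=[
    [0,0,0.23,0,0,0,1],
    [0,0,0.23,0,0,0,1],
    [0,0,0.23,0,0,0,1],
    [-0.1,-0.57,0.23,0,0,0,1],
    [-0.1,-0.57,0.23,0,0,0,1],
    [-0.1,-0.57,0.23,0,0,0,1],
    [-0.1,-0.57,0.23,0,0,0,1],
    [-0.1,-0.57,0.23,0,0,0,1],
    [-0.1,-0.57,0.23,0,0,0,1],
    [-0.1,-0.57,0.23,0,0,0,1],
  ],
)

```text
time: 10.18
eef_pos: [401.4, -198.9, 129.3]
orientation: [0.979, 0.206, 0.001, 0.001]
contact_force: [0.1, -0.6, -1.3]
gripper_width: 25.6
grasp_force: 40.4
```

Request:
servo_tool(
  commands=[
    [-0.038,-0.227,0,0,0,0,1],
    [-0.038,-0.227,0,0,0,0,1],
    [-0.038,-0.227,0,0,0,0,1],
    [-0.038,-0.227,0,0,0,0,1],
    [-0.038,-0.227,0,0,0,0,1],
    [-0.038,-0.227,0,0,0,0,1],
  ],
)

```text
time: 10.68
eef_pos: [382.7, -309.9, 128.6]
orientation: [0.979, 0.205, 0.0, -0.0]
contact_force: [0.2, 0.9, -1.9]
gripper_width: 25.7
grasp_force: 40.4
```

```bash
python3 look.py w6
```

```text
10.6833 [ 382.7 -309.9  128.6] [ 9.788e-01  2.050e-01  1.000e-04 -1.000e-04] [ 0.2  0.9 -1.9] [-0.68  0.28  2.    0.    0.86  0.47]
yellow z12
px [69.5 20.3] n 3605 ctr [ 447.7 -119. ] size [30.4 59.7] longaxis deg 104.6
px [468.9  17.2] n 1014 ctr [ 556.6 -374.1] size [18.8 55.8] longaxis deg 147.2
px [296.3 217.1] n 173 ctr [ 377.3 -326.2] size [11.6 23.1] longaxis deg 7.4
```

View pics/w6.png

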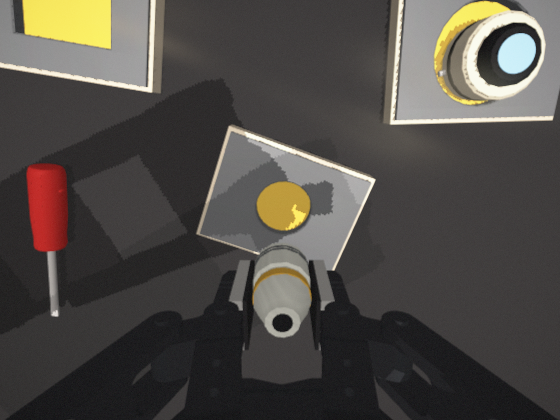

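The nest's yellow disc is fully visible, spanning about (257–311, 181–231).

```bash
python3 - <<'E'
from h import *
m=camera_model("wrist");im=cv2.imread("pics/w6.png")
H,S,V=cv2.split(cv2.cvtColor(im,cv2.COLOR_BGR2HSV));Q=np.zeros(H.shape,bool);Q[170:238,245:325]=1
blobs(Q&(H>10)&(H<38)&(S>130),m,12,100); print(read_state()["eef_pos"], ray(m,(283,248),12))
E
```

```text
px [283.1 205.4] n 2038 ctr [ 382.3 -311.4] size [41.3 42.9] longaxis deg 113.7
[ 382.79506652 -309.40159589  128.50853606] [ 348.31164757 -326.36110108   12.        ]
```

Request:
servo_tool(
  commands=[
    [-0.001,-0.003,-0.08,0,0,0,1],
    [-0.001,-0.003,-0.15,0,0,0,1],
    [-0.001,-0.003,-0.18,0,0,0,1],
    [-0.001,-0.003,-0.192,0,0,0,1],
    [-0.001,-0.003,-0.197,0,0,0,1],
    [-0.001,-0.003,-0.199,0,0,0,1],
    [-0.001,-0.003,-0.2,0,0,0,1],
  ],
)

```text
time: 11.32
eef_pos: [383.4, -312.0, 29.3]
orientation: [0.979, 0.206, 0.001, 0.001]
contact_force: [1.2, 0.6, -1.4]
gripper_width: 25.8
grasp_force: 40.4
```

Request:
servo_tool(
  commands=[
    [0,0,-0.002,0,0,0,1],
    [0,0,-0.004,0,0,0,1],
    [0,0,-0.004,0,0,0,1],
  ],
)

```text
time: 11.57
eef_pos: [383.2, -312.3, 27.2]
orientation: [0.979, 0.205, 0.001, 0.001]
contact_force: [0.3, 0.1, 4.8]
gripper_width: 25.9
grasp_force: 40.9
```

Request:
servo_tool(
  commands=[
    [0,0,0,0,0,0,-1],
    [0,0,0,0,0,0,-1],
    [0,0,0,0,0,0,-1],
    [0,0,0,0,0,0,-1],
    [0,0,0,0,0,0,-1],
    [0,0,0.2,0,0,0,-1],
    [0,0,0.2,0,0,0,-1],
    [0,0,0.2,0,0,0,-1],
    [0,0,0.2,0,0,0,-1],
  ],
)

```text
time: 12.32
eef_pos: [384.6, -313.6, 130.2]
orientation: [0.979, 0.205, 0.002, 0.003]
contact_force: [0.4, -1.5, 0.1]
gripper_width: 85.9
grasp_force: 0.0
```

```bash
python3 look.py w7
```

```text
12.3167 [ 384.6 -313.6  130.2] [0.9787 0.2054 0.0021 0.0027] [ 0.4 -1.5  0.1] [-0.69  0.28  2.   -0.    0.85  0.47]
yellow z12
px [63.6 21. ] n 3705 ctr [ 448.2 -119. ] size [31.4 59.2] longaxis deg 104.5
px [458.6  20.8] n 1019 ctr [ 553.4 -374.3] size [21.8 58.8] longaxis deg 153.2
```

View pics/w7.png

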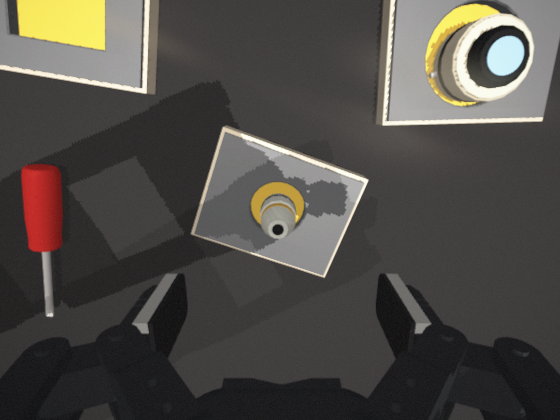

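Request:
servo_tool(
  commands=[
    [0.15,0.7,0,0,0,0,-1],
    [0.15,0.7,0,0,0,0,-1],
    [0.15,0.7,0,0,0,0,-1],
    [0.15,0.7,0,0,0,0,-1],
    [0.15,0.7,0,0,0,0,-1],
    [0.15,0.7,0,0,0,0,-1],
    [0.15,0.7,0,0,0,0,-1],
    [0.15,0.7,0,0,0,0,-1],
    [0.15,0.7,0,0,0,0,-1],
    [0.15,0.7,0,0,0,0,-1],
  ],
)

```text
time: 13.2
eef_pos: [457.6, 42.0, 125.1]
orientation: [0.978, 0.207, -0.0, -0.001]
contact_force: [-0.4, 0.0, -0.1]
gripper_width: 85.9
grasp_force: 0.0
```

Request:
servo_tool(
  commands=[
    [0.15,0.705,0,0,0,0,-1],
    [0.15,0.705,0,0,0,0,-1],
    [0.15,0.705,0,0,0,0,-1],
    [0.15,0.705,0,0,0,0,-1],
    [0.15,0.705,0,0,0,0,-1],
    [0.15,0.705,0,0,0,0,-1],
    [0.15,0.705,0,0,0,0,-1],
    [0.15,0.705,0,0,0,0,-1],
    [0.15,0.705,0,0,0,0,-1],
    [0.15,0.705,0,0,0,0,-1],
  ],
)

```text
time: 14.03
eef_pos: [533.0, 394.9, 124.5]
orientation: [0.978, 0.207, 0.0, -0.001]
contact_force: [-0.8, -0.7, -0.1]
gripper_width: 85.5
grasp_force: 0.0
```

```bash
python3 look.py w8
```

```text
14.0333 [533.  394.9 124.5] [ 9.784e-01  2.067e-01  2.000e-04 -6.000e-04] [-0.8 -0.7 -0.1] [0.63 0.52 1.63 0.   0.99 1.79]
yellow z12
```

View pics/w8.png

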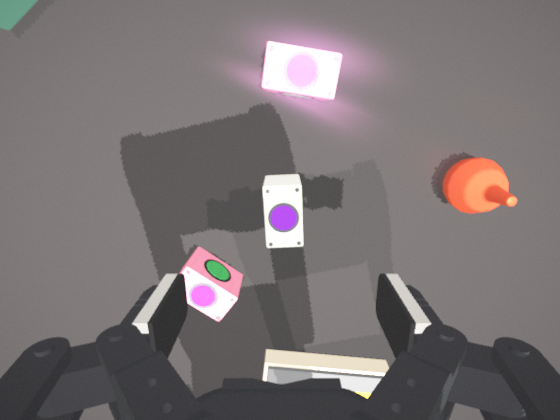

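The objective is home. In w8 the silver cube's top face has its window at (284,217), and there is a pink look-alike close by at (210,285). I'll measure the cube pose and the finger clearance.

```bash
python3 - <<'E'
from h import *
m=camera_model("wrist");im=cv2.imread("pics/w8.png");s=read_state();print(s["eef_pos"])
H,S,V=cv2.split(cv2.cvtColor(im,cv2.COLOR_BGR2HSV));Q=np.zeros(H.shape,bool);Q[190:255,255:312]=1
blobs(Q&(V>90),m,40,200)
c=ray(m,(284,217.5),40);print("win",c, ray(camera_model("top"),(116.8,209.7),40))
Q[:]=0;Q[205:232,275:295]=1
blobs(Q&(S>100)&(H>115),m,40,60)
u=np.array([.916,.402]);v=np.array([.402,-.916])
for p,z in (((200,248),0),((243,273),0),((198,248),40),((243,275),40)):
    d=ray(m,p,z)[:2]-c[:2];print(p,z,"u %.0f v %.0f"%(d@u,d@v))
# side edges of top face
for r in(200,210,220,230,240):
    k=np.where(V[r,255:312]>90)[0]+255;print(r,k.min(),k.max(),ray(m,(k.min(),r),40)[:2].round(1),ray(m,(k.max()+1,r),40)[:2].round(1))
E
```

```text
[532.17475732 392.07303582 124.19902601]
px [284.1 222.2] n 3064 ctr [529.1 389.1] size [42.3 49.8] longaxis deg 23.8
win [533.27099678 390.1773716   40.        ] [532.79747255 393.61830214  40.        ]
px [284.1 217.4] n 441 ctr [533.7 389.9] size [13.9 18.5] longaxis deg 23.8
(200, 248) 0 u -43 v -74
(243, 273) 0 u -67 v -36
(198, 248) 40 u -24 v -64
(243, 275) 40 u -47 v -31
200 262 307 [539.  409.9] [552.3 379.9]
210 263 311 [532.4 406.4] [546.7 374. ]
220 264 311 [525.6 402.7] [539.8 370.7]
230 255 311 [515.7 405.8] [532.7 367.3]
240 255 311 [508.4 402.7] [525.5 363.9]
```

Request:
servo_tool(
  commands=[
    [0.002,0.002,-0.08,0,0,0.017,-1],
    [0.002,0.002,-0.16,0,0,0.017,-1],
    [0.002,0.002,-0.225,0,0,0.017,-1],
    [0.002,0.002,-0.225,0,0,0.017,-1],
    [0.002,0.002,-0.225,0,0,0.017,1],
    [0.002,0.002,-0.225,0,0,0.017,1],
    [0.002,0.002,-0.225,0,0,0.017,1],
    [0.002,0.002,-0.225,0,0,0.017,1],
    [0.002,0.002,-0.225,0,0,0.017,1],
    [0.002,0.002,-0.225,0,0,0.017,1],
  ],
)

```text
time: 14.92
eef_pos: [534.6, 392.5, 16.0]
orientation: [0.973, 0.232, 0.001, -0.001]
contact_force: [-0.1, -1.0, 6.9]
gripper_width: 27.6
grasp_force: 40.8
```

Request:
servo_tool(
  commands=[
    [0,0,0,0,0,0,1],
    [0,0,0,0,0,0,1],
    [0,0,0,0,0,0,1],
    [0,0,0,0,0,0,1],
  ],
)

```text
time: 15.25
eef_pos: [534.6, 392.5, 16.0]
orientation: [0.973, 0.232, 0.001, -0.001]
contact_force: [-0.5, -1.0, 6.9]
gripper_width: 26.9
grasp_force: 40.8
```

Request:
servo_tool(
  commands=[
    [0,0,0.23,0,0,0,1],
    [0,0,0.23,0,0,0,1],
    [0,0,0.23,0,0,0,1],
    [-0.09,-0.56,0.23,0,0,0.27,1],
    [-0.09,-0.56,0.23,0,0,0.27,1],
    [-0.09,-0.56,0.23,0,0,0.27,1],
    [-0.09,-0.56,0.23,0,0,0.27,1],
    [-0.09,-0.56,0.23,0,0,0.27,1],
    [-0.09,-0.56,0.23,0,0,0.27,1],
    [-0.09,-0.56,0.23,0,0,0.27,1],
  ],
)

```text
time: 16.08
eef_pos: [488.0, 110.0, 129.7]
orientation: [0.789, 0.614, 0.001, 0.0]
contact_force: [0.8, -0.9, -0.4]
gripper_width: 27.3
grasp_force: 40.2
```

Request:
servo_tool(
  commands=[
    [-0.07,-0.462,0,0,0,0.164,1],
    [-0.07,-0.462,0,0,0,0.164,1],
    [-0.07,-0.462,0,0,0,0.164,1],
    [-0.07,-0.462,0,0,0,0.164,1],
    [-0.07,-0.462,0,0,0,0.164,1],
    [-0.07,-0.462,0,0,0,0.164,1],
    [-0.07,-0.462,0,0,0,0.164,1],
    [-0.07,-0.462,0,0,0,0.164,1],
    [-0.07,-0.462,0,0,0,0.164,1],
  ],
)

```text
time: 16.83
eef_pos: [453.6, -119.4, 129.3]
orientation: [0.61, 0.792, 0.0, 0.0]
contact_force: [-0.4, 0.1, -1.4]
gripper_width: 27.4
grasp_force: 40.2
```

```bash
python3 look.py w9
```

```text
16.8333 [ 453.6 -119.4  129.3] [6.103e-01 7.922e-01 3.000e-04 4.000e-04] [-0.4  0.1 -1.4] [-0.26  0.25  2.05  0.    0.84 -0.52]
yellow z12
px [283.9 192.1] n 2433 ctr [ 452.  -110.2] size [40.5 43.7] longaxis deg 14.8
```

View pics/w9.png

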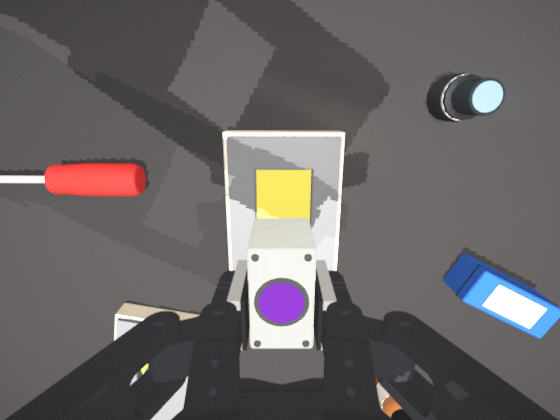

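The yellow rectangle is aligned with the held cube and centred at about (454,-120). I'll lower it.

Request:
servo_tool(
  commands=[
    [0.001,-0.002,-0.08,0,0,0,1],
    [0.001,-0.002,-0.15,0,0,0,1],
    [0.001,-0.002,-0.18,0,0,0,1],
    [0.001,-0.002,-0.192,0,0,0,1],
    [0.001,-0.002,-0.197,0,0,0,1],
    [0.001,-0.002,-0.199,0,0,0,1],
    [0.001,-0.002,-0.199,0,0,0,1],
  ],
)

```text
time: 17.47
eef_pos: [455.0, -119.9, 30.2]
orientation: [0.609, 0.793, 0.0, 0.001]
contact_force: [-0.7, -0.7, -1.0]
gripper_width: 27.0
grasp_force: 40.1
```

Request:
servo_tool(
  commands=[
    [0,0,-0.002,0,0,0,1],
    [0,0,-0.004,0,0,0,1],
    [0,0,-0.004,0,0,0,1],
  ],
)

```text
time: 17.72
eef_pos: [454.8, -120.5, 28.0]
orientation: [0.61, 0.793, 0.0, 0.001]
contact_force: [1.0, 0.7, 2.0]
gripper_width: 27.4
grasp_force: 40.7
```

Request:
servo_tool(
  commands=[
    [0,0,-0.002,0,0,0,1],
    [0,0,-0.002,0,0,0,-1],
    [0,0,-0.002,0,0,0,-1],
    [0,0,-0.002,0,0,0,-1],
    [0,0,-0.002,0,0,0,-1],
    [0,0,-0.002,0,0,0,-1],
    [0,0,0.2,0,0,0,-1],
    [0,0,0.2,0,0,0,-1],
    [0,0,0.2,0,0,0,-1],
    [0,0,0.2,0,0,0,-1],
  ],
)

```text
time: 18.55
eef_pos: [456.7, -121.1, 131.2]
orientation: [0.61, 0.793, 0.001, 0.003]
contact_force: [0.9, -0.4, -0.4]
gripper_width: 85.3
grasp_force: 0.0
```

```bash
python3 look.py w10
```

```text
18.55 [ 456.7 -121.1  131.2] [0.6095 0.7927 0.0013 0.0032] [ 0.9 -0.4 -0.4] [-0.26  0.25  2.05 -0.    0.84 -0.52]
yellow z12
px [283.1 182.4] n 947 ctr [ 452.7 -113.1] size [43.8 46.7] longaxis deg 104.8
```

View pics/w10.png

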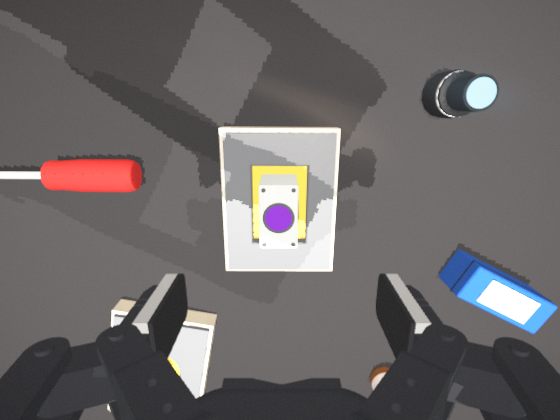

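Request:
servo_tool(
  commands=[
    [0.405,-0.053,0,0,0,0.348,-1],
    [0.405,-0.053,0,0,0,0.348,-1],
    [0.405,-0.053,0,0,0,0.348,-1],
    [0.405,-0.053,0,0,0,0.348,-1],
    [0.405,-0.053,0,0,0,0.348,-1],
    [0.405,-0.053,0,0,0,0.348,-1],
    [0.405,-0.053,0,0,0,0.348,-1],
    [0.405,-0.053,0,0,0,0.348,-1],
    [0.405,-0.053,0,0,0,0.348,-1],
    [0.405,-0.053,0,0,0,0.348,-1],
  ],
)

```text
time: 19.43
eef_pos: [655.5, -146.6, 125.0]
orientation: [0.107, 0.994, 0.0, -0.002]
contact_force: [0.0, 0.3, -0.1]
gripper_width: 85.4
grasp_force: 0.0
```

Request:
servo_tool(
  commands=[
    [0,0,0,0,0,0,-1],
    [0,0,0,0,0,0,-1],
  ],
)

```text
time: 19.6
eef_pos: [655.9, -146.7, 126.2]
orientation: [0.11, 0.994, 0.0, -0.001]
contact_force: [-0.3, 0.4, 0.1]
gripper_width: 85.6
grasp_force: 0.0
```

```bash
python3 look.py w11;  python3 - <<'E'
from h import *
m=camera_model("wrist");im=cv2.imread("pics/w11.png")
H,S,V=cv2.split(cv2.cvtColor(im,cv2.COLOR_BGR2HSV))
print("white card");blobs((S<60)&(V>140),m,36,300)
print("blue bright");blobs((H>100)&(H<130)&(S>120)&(V>60),m,36,300)
E
```

```text
19.6 [ 655.9 -146.7  126.2] [ 1.102e-01  9.939e-01  1.000e-04 -7.000e-04] [-0.3  0.4  0.1] [-0.22  0.53  1.61  0.    1.   -1.57]
yellow z12
white card
px [221.8   8.8] n 839 ctr [ 517.6 -150.6] size [14.2 36.9] longaxis deg 77.4
px [ 16.7 131.9] n 1520 ctr [ 560.5 -310.9] size [28.7 59.9] longaxis deg 152.6
px [  5.8 135.5] n 346 ctr [ 557.8 -319.3] size [11.4 24.5] longaxis deg 152.6
px [113.7 184. ] n 543 ctr [ 605.2 -262.9] size [22.7 28.4] longaxis deg 13.2
px [281.5 222.8] n 1891 ctr [ 660.8 -148.3] size [22.5 50.4] longaxis deg 167.4
px [442.5 221.7] n 664 ctr [687.2 -31.2] size [18.8 47.3] longaxis deg 134.9
px [473.  258.2] n 3361 ctr [722.4  -9. ] size [45.6 49.5] longaxis deg 30.0
px [152.8 303.3] n 758 ctr [ 704.1 -266. ] size [15.  65.4] longaxis deg 139.1
px [409.7 303.3] n 767 ctr [750.1 -60.7] size [15.  65.8] longaxis deg 15.6
px [529.8 336.7] n 2094 ctr [820.9  21.2] size [66.4 76.3] longaxis deg 92.0
px [351.4 373.1] n 2242 ctr [ 820.6 -127.3] size [45.8 97.4] longaxis deg 91.9
px [465.5 412.9] n 425 ctr [878.7 -20.3] size [19.4 33.6] longaxis deg 77.4
blue bright
px [281.8 211.2] n 2767 ctr [ 657.7 -147.6] size [31.9 87.9] longaxis deg 167.4
px [507.6 318.7] n 1313 ctr [786.9  15.6] size [18.6 86.2] longaxis deg 94.7
px [340.  358.3] n 756 ctr [ 794.9 -133. ] size [ 16.6 102.5] longaxis deg 98.6
```

View pics/w11.png

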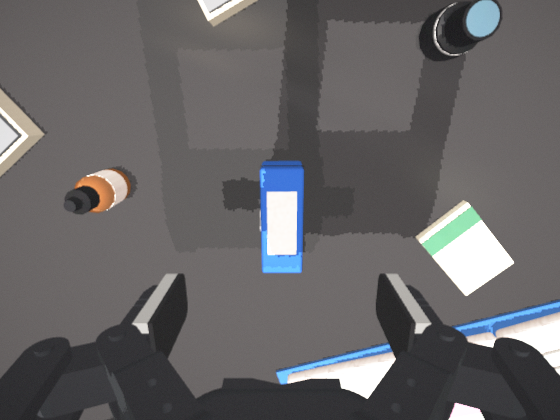

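w10 shows the cube home in the short rectangle, window at (278,218). w11 shows the slide box upright at (282,217), aligned with the tool and with clear space for the fingers. I'll grasp it.

Request:
servo_tool(
  commands=[
    [0.008,-0.003,-0.08,0,0,0,-1],
    [0.008,-0.003,-0.16,0,0,0,-1],
    [0.008,-0.003,-0.229,0,0,0,-1],
    [0.008,-0.003,-0.229,0,0,0,-1],
    [0.008,-0.003,-0.229,0,0,0,1],
    [0.008,-0.003,-0.229,0,0,0,1],
    [0.008,-0.003,-0.229,0,0,0,1],
    [0.008,-0.003,-0.229,0,0,0,1],
    [0.008,-0.003,-0.229,0,0,0,1],
    [0.008,-0.003,-0.229,0,0,0,1],
  ],
)

```text
time: 20.48
eef_pos: [662.1, -148.7, 15.4]
orientation: [0.109, 0.994, -0.0, 0.002]
contact_force: [-1.6, -0.0, 6.6]
gripper_width: 31.0
grasp_force: 41.1
```

Request:
servo_tool(
  commands=[
    [0,0,0,0,0,0,1],
    [0,0,0,0,0,0,1],
    [0,0,0,0,0,0,1],
    [0,0,0,0,0,0,1],
  ],
)

```text
time: 20.82
eef_pos: [662.1, -148.7, 15.4]
orientation: [0.109, 0.994, -0.0, 0.002]
contact_force: [-1.7, 0.2, 7.1]
gripper_width: 30.9
grasp_force: 41.1
```

Request:
servo_tool(
  commands=[
    [0,0,0.23,0,0,0,1],
    [0,0,0.23,0,0,0,1],
    [0,0,0.23,0,0,0,1],
    [-0.33,0.475,0.23,0,0,-0.25,1],
    [-0.33,0.475,0.23,0,0,-0.25,1],
    [-0.33,0.475,0.23,0,0,-0.25,1],
    [-0.33,0.475,0.23,0,0,-0.25,1],
    [-0.33,0.475,0.23,0,0,-0.25,1],
    [-0.33,0.475,0.23,0,0,-0.25,1],
    [-0.33,0.475,0.23,0,0,-0.25,1],
  ],
)

```text
time: 21.65
eef_pos: [494.9, 90.1, 129.0]
orientation: [0.484, 0.875, 0.001, 0.001]
contact_force: [0.4, 1.0, -1.1]
gripper_width: 31.4
grasp_force: 40.5
```

Request:
servo_tool(
  commands=[
    [-0.267,0.38,0,0,0,-0.082,1],
    [-0.267,0.38,0,0,0,-0.082,1],
    [-0.267,0.38,0,0,0,-0.082,1],
    [-0.267,0.38,0,0,0,-0.082,1],
    [-0.267,0.38,0,0,0,-0.082,1],
    [-0.267,0.38,0,0,0,-0.082,1],
    [-0.267,0.38,0,0,0,-0.082,1],
    [-0.267,0.38,0,0,0,-0.082,1],
    [-0.267,0.38,0,0,0,-0.082,1],
    [-0.267,0.38,0,0,0,-0.082,1],
  ],
)

```text
time: 22.48
eef_pos: [362.9, 278.3, 128.2]
orientation: [0.59, 0.808, 0.0, 0.0]
contact_force: [-0.3, 0.9, -0.9]
gripper_width: 31.0
grasp_force: 40.5
```

```bash
python3 look.py w12
```

```text
22.4833 [362.9 278.3 128.2] [5.898e-01 8.076e-01 4.000e-04 2.000e-04] [-0.3  0.9 -0.9] [ 0.65  0.23  2.08 -0.    0.83  0.34]
yellow z12
px [281.9 166.7] n 1940 ctr [353.6 310.4] size [28.9 48. ] longaxis deg 16.7
```

Request:
servo_tool(
  commands=[
    [0.001,-0.001,-0.08,0,0,0,1],
    [0.001,-0.001,-0.15,0,0,0,1],
    [0.001,-0.001,-0.18,0,0,0,1],
    [0.001,-0.001,-0.192,0,0,0,1],
    [0.001,-0.001,-0.196,0,0,0,1],
    [0.001,-0.001,-0.198,0,0,0,1],
    [0.001,-0.001,-0.198,0,0,0,1],
  ],
)

```text
time: 23.12
eef_pos: [363.6, 278.6, 29.6]
orientation: [0.59, 0.808, 0.001, 0.0]
contact_force: [0.1, -0.5, -1.4]
gripper_width: 31.2
grasp_force: 40.4
```

Request:
servo_tool(
  commands=[
    [0,0,-0.002,0,0,0,1],
    [0,0,-0.005,0,0,0,1],
    [0,0,-0.005,0,0,0,1],
  ],
)

```text
time: 23.37
eef_pos: [363.5, 279.0, 27.3]
orientation: [0.589, 0.808, 0.001, 0.0]
contact_force: [0.3, 0.5, 6.1]
gripper_width: 31.2
grasp_force: 41.2
```

Seated (+6 N). I'll release, rise and check everything numerically.

Request:
servo_tool(
  commands=[
    [0,0,0,0,0,0,-1],
    [0,0,0,0,0,0,-1],
    [0,0,0,0,0,0,-1],
    [0,0,0,0,0,0,-1],
    [0,0,0,0,0,0,-1],
    [0,0,0.25,0,0,0,-1],
    [0,0,0.25,0,0,0,-1],
    [0,0,0.25,0,0,0,-1],
    [0,0,0.25,0,0,0,-1],
    [0,0,0.25,0,0,0,-1],
  ],
)

```text
time: 24.2
eef_pos: [364.1, 279.5, 153.6]
orientation: [0.589, 0.808, 0.003, 0.001]
contact_force: [0.0, -0.7, -0.3]
gripper_width: 85.4
grasp_force: 0.0
```

```bash
python3 look.py w13; python3 - <<'E'
from h import *
m=camera_model("wrist");im=cv2.imread("pics/w13.png")
H,S,V=cv2.split(cv2.cvtColor(im,cv2.COLOR_BGR2HSV))
Q=np.zeros(H.shape,bool);Q[120:290,200:360]=1
print("blue at lid z48");blobs(Q&(H>100)&(H<130)&(S>120)&(V>60),m,48,200)
print("yellow");blobs(Q&(H>10)&(H<38)&(S>130)&(V>40),m,12,10)
t=cv2.imread("pics/top0.png");t2=snapshot("top");mt=camera_model("top")
for n,(x,y,r) in (("eyep",(287,201,16)),("oil",(401,179,16)),("pink1",(107,170,18)),("pink2",(104,246,18))):
    print(n,cv2.absdiff(t,t2)[y-r:y+r,x-r:x+r].mean().round(1))
V2=t2.max(2)
print("eyep");Q[:]=0;Q[189:213,275:299]=1;blobs(Q&(V2>75),mt,52)
print("oil");Q[:]=0;Q[165:193,387:415]=1;blobs(Q&(V2>75),mt,60)
print("cond lens z54");Q[:]=0;Q[185:230,425:475]=1
blobs((t2[:,:,0].astype(int)-t2[:,:,2]>20)&(V2>100)&Q,mt,54)
E
```

```text
24.2 [364.1 279.5 153.6] [5.894e-01 8.078e-01 2.600e-03 8.000e-04] [ 0.  -0.7 -0.3] [0.65 0.19 2.06 0.   0.89 0.34]
yellow z12
px [255.5 180.6] n 306 ctr [337.8 285.2] size [ 6.7 58.9] longaxis deg 103.1
blue at lid z48
px [278.6 185. ] n 1742 ctr [359.7 281.1] size [30.4 85.1] longaxis deg 108.0
yellow
px [270.5 149.7] n 17 ctr [340.5 316.6] size [0.8 9.3] longaxis deg 17.8
px [255.5 180.6] n 306 ctr [336.3 284.4] size [ 6.7 58.6] longaxis deg 103.1
px [303.4 199.9] n 100 ctr [381.7 283. ] size [ 6.3 13. ] longaxis deg 108.8
eyep 0.9
oil 0.9
pink1 0.8
pink2 4.0
eyep
px [286.6 198.8] n 89 ctr [556.3  -4.2] size [22.7 23.9] longaxis deg 58.7
oil
px [398.8 179.4] n 108 ctr [ 599.9 -264.5] size [28.1 32.3] longaxis deg 30.9
cond lens z54
px [455.6 206.6] n 101 ctr [ 536.4 -394.6] size [24.  24.6] longaxis deg 26.2
```

```bash
python3 - <<'E'
from h import *
t=cv2.imread("pics/top0.png");t2=snapshot("top")
for i in(t,t2):
    h=cv2.cvtColor(i,cv2.COLOR_BGR2HSV);q=(((h[...,0]>150)|(h[...,0]<8))&(h[...,1]>60)&(h[...,2]>60)).astype(np.uint8)
    q2=np.zeros_like(q);q2[228:264,86:122]=q[228:264,86:122];M=cv2.moments(q2);print(M["m00"],M["m10"]/M["m00"],M["m01"]/M["m00"])
s=read_state();print(s["eef_pos"],s["contact_force"])
print(finish_job())
E
```

```text
359.0 104.96100278551532 246.18384401114207
360.0 105.0111111111111 246.19722222222222
[361.87179303 277.78940212 150.20596146] [ 0.23721288 -0.00851558 -0.05185971]
the job is handed in; nothing more can be done
None
```

The condenser, objective, filter cube and slide box are each set down upright and home in their matching nests; the oil bottle, eyepiece and pink look-alikes were not moved. I handed the job in at about 24 s, and no verdict came back.

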